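# Power up the votive stand

### The job

The electric votive stand on the offering table has an empty battery bay. Pick up the black battery pack with the yellow band, slip its brass contact end under the bay's lip and rock it down until it lies flat and fully home, let go, then push the stand's yellow switch lever all the way over to on. Leave the candle dish, cups, pillar candle, oil bottle and the spent pack where they are.

Things in the scene. Friction and masses are not known exactly. Their poses are not given: they have to be found in the camera images.
- pack: The battery pack to load: a black rectangular block 90 x 44 x 24 mm (x, y, z), 0.16 to 0.30 kg, with a yellow band round it near its tail (-x) end and two brass contacts at its nose (+x) end. Lies flat on the steel table. Origin: centre of its underside; z up through its thickness.
- pack_nose (a point): Centre of the pack's nose face (the brass contact end), 45 mm from the pack's centre along its +x and 12 mm above its underside.
- bay (a point): Centre of the battery bay's floor on the fixed red votive stand, 30 mm above the table on its flat red plinth (240 x 310 mm, its centre 20 mm to +y of this point). Axes: x along the bay towards the lip, z up. Inside, the bay is 95 mm long (x) and 47 mm wide (y): 2.5 and 1.5 mm play each side. Three red glasses with mock flames, 80 mm tall, stand in a row 135 mm to +y.
- switch (a joint): Switch lever angle in rad: 0 to 0.15 is off, leaning 0.5 rad from upright towards the stand's -x (the robot); 1.0 is the far stop, on, leaning 0.5 rad to +x. Its pivot lies 52 mm above the table, 20 mm to +x and 105 mm to -y of the bay's centre. It stays where it is left and needs about 1 N at the tip.
- switch_tip (a point): Centre of the yellow ball, 26 mm across, at the end of the steel switch lever: 60 mm from the lever's pivot. It starts about 105 mm above the table and swings in an upright plane along the stand's x. The nearest fixed thing is the grey switch housing below, 70 x 50 mm, 25 mm tall (35 at its hub) on the plinth, its centre 20 mm to +x and 105 mm to -y of the bay's centre.
- candle_dish: Loose bystander: white saucer 92 mm across with a red candle, 80 mm tall; origin under its centre. It may have changed places with the pack.
- cup_a: Loose bystander: red glass cup with a gold top, 64 mm across, 55 mm tall; origin under its centre.
- cup_b: Loose bystander: red glass cup with a gold top, 64 mm across, 55 mm tall; origin under its centre.
- cup_c: Loose bystander: red glass cup with a gold top, 76 mm across, 85 mm tall; origin under its centre.
- pillar: Loose bystander: red pillar candle 70 mm across, 200 mm tall; origin under its centre.
- oil: Loose bystander: amber oil bottle 56 mm across, 170 mm tall with yellow cap; origin under its centre.
- spent_pack: Bystander: a spent pack, grey all over without a band, lying in a dark open tin at the right; not to be used.
- lip (a point): Middle of the underside edge of the bay's lip: 37.5 mm to +x of the bay's centre, 28 mm above its floor. The lip, 6 mm thick, reaches 10 mm over the bay from the 34 mm high end wall at the far end (+x). The mouth between lip and tail wall is only 85 mm long, so the pack must enter tilted 15 to 25 degrees, nose down and in under the lip (brass end first), and its tail then be rocked down.
- tail_wall (a point): Middle of the top of the tail wall, 52.5 mm to -x of the bay's centre, 16 mm above its floor. This and the side walls are black, 10 mm thick and 16 mm high, flared outward by about 2 mm above 11 mm. The side walls are missing from x = -24 to +20 mm of the bay's centre: finger gaps, open down to the flat plinth. The flat pack stands 8 mm above the walls; only its weight holds it.
There are look-alikes about, which are no part of the job. Leave any purple or turquoise look-alike of the pack alone.

How it is judged (in metres and radians):
On the way, in this order (a step that is already met when the one before it is completed fails the run):
1. the pack lies flat and fully home in the bay, brass end under the lip, let go, switch still off (z of pack in the frame of bay between -0.003 and 0.003 m and angle between the z axis of pack and the z axis of bay, either way round below 0.045 rad and x of pack in the frame of bay between -0.005 and 0.005 m and y of pack in the frame of bay between -0.004 and 0.004 m and x of pack_nose in the frame of bay above 0.03 m and z of pack_nose in the frame of bay above 0.006 m and value of joint switch below 0.4 rad and contact force between the fingers and pack below 0.5 N), for 0.2 s.
2. the switch lever is pushed over to on (value of joint switch above 0.85 rad), for 0.1 s.
At the end, for the whole second after the job is handed in: The black pack with the yellow band rests in the stand's bay, brass end under the lip: underside within 3 mm of the bay floor, flat within 0.045 rad, centred within 5 mm along and 4 mm across the bay; the switch lever is beyond 0.85 rad (on); everything is at rest and let go (z of pack in the frame of bay between -0.003 and 0.003 m and angle between the z axis of pack and the z axis of bay, either way round below 0.045 rad and x of pack in the frame of bay between -0.005 and 0.005 m and y of pack in the frame of bay between -0.004 and 0.004 m and x of pack_nose in the frame of bay above 0.03 m and z of pack_nose in the frame of bay above 0.006 m and value of joint switch above 0.85 rad and linear speed of pack below 0.02 m/s); the robot touches nothing.
It fails at once if a bystander (candle dish, cup, pillar candle, oil bottle, spent pack) is pushed more than 20 mm from its place (distance of any of candle_dish, cup_a, cup_b, cup_c, pillar, oil, spent_pack from where it was at the start of the episode above 0.02 m).
It also fails if it takes over 54 s, if anything falls off the work surface, if the arm or the gripper's body presses on something with over 40 N, if the wrist force passes 120 N, or if a joint passes its speed limit or range.

### The arm

A 7-joint arm with a two-finger parallel gripper is mounted at the origin on the work surface. World frame = base frame: x ahead of the robot, y to its left, z up, the work surface at z = 0. Lengths are in m, angles in degrees, forces in N, time in s.
With the tool pointing down it reaches from about 0.425 to 1.025 m from the base axis. Payload 3.6 kg.
Tool frame: the origin (TCP) lies at the very end of the fingers, on their centre line; the grasp point (between the pads) lies behind it (r.grip_point_offset is the z of the grasp point in the tool frame, in m); z points along the fingers, y is the direction in which the jaws open and shut (so a half turn about z gives the same grasp; the last joint's range is limited). The gripper opens to 85 mm and grips with 20 to 120 N. Pads are 22 mm wide; open, the fingers measure 114 mm over their backs; the gripper's body (76 mm by 85 mm) begins 54 mm behind the grasp point. The pads swing forward as they close: fully open they stand 13 mm farther back than shut.
Start: joints at [70.044, 33.873, 2.773, 92.16, -1.908, 54.013, -1.931], TCP at [0.183, -0.702, 0.231] pointing down, gripper open.
Joint ranges: [-153.93, 153.93], [-27.13, 128.08], [-72.61, 78.16], [10.71, 143.7], [-87.88, 267.88], [4.46, 118.87], [-176.78, 176.78]. Speed limits (degrees/s): [147.25, 147.25, 180, 180, 180, 180, 180].

### API

Orientations are given as a 3x3 rotation matrix whose columns are the frame's x, y, z axes.
In Python, from cell import r, imaging, ticket gives the robot as it stands.
- The arm moves only by the shell command python3 -m jog 'ROWS' [OPENING] [FORCE]. ROWS is JSON, a list of rows, each an object of numbers: "tx", "ty", "tz": the shift along the tool's x, y, z in units of 25 mm (1.0 is 25 mm); "ax", "ay", "az": the turn, a rotation vector about the tool's x, y, z in degrees. A call has 1 to 8 rows; each row shifts and turns the commanded pose from where the row before left it, along the tool's axes as they then stand; what a row does not reach is not made up. A row lasts 1/8 s, in which the tool goes at most 62.5 mm and 10.7 degrees, less where a joint would pass 70% of its speed; a pose out of reach is approached as far as the arm can. A call is refused whole if a number of a shift passes 1 or a number of a turn 10.7, either way. A call with a gripper value outside its range is refused whole. OPENING is the gripper command: -1 is shut, 1 is fully open, values between are in proportion, set as the call begins (- or left out, the last holds). The fingers move at their own pace and stop on an object; FORCE is the grip in N (left out, the last holds). Time passes only in rows, so rows that do not move let the fingers close. It gives the time, the measured TCP pose, the force and the opening at its end, in the units of the state.
- r.get_obs(): the state, without advancing time (a new reading comes with each control period).
- imaging.read_camera(name): name is "side" or "top" or "wrist"; returns the picture (480x640x3 uint8, blue, green, red); there is no depth.
- imaging.calibration(name): a dict with "fx", "fy", "cx", "cy" (pixels), "D" ([k1, k2, p1, p2, k3] as OpenCV has them; the pictures are not rectified), "rvec" (rotation vector, rad) and "tvec" (3), from world to camera coordinates, as OpenCV has them. Camera axes: x right, y down, z forward; pixel columns grow to the right and rows downward; lengths in m; the calibration is good to about 2 mm. A picture is of the moment at which its call begins: read the wrist's pose just before it. calibration takes no time and is no camera call; for the wrist camera it gives the pose at the moment of the call.
- ticket.close_job(): hands the job in, once; it reports no verdict.
The state is a dict: "t": time; "joint_pos": joint angles; "joint_velocities": joint speeds; "effort": joint torques, N m; "eef_pos": TCP position; "tcp_rot": TCP orientation; "ft_force": force on the tool from outside, world axes, zero at the start; "ft_torque": the same for the moment, N m; "width": opening from 0.0 (shut) to 1.0 (fully open).
Only numpy, scipy, OpenCV 4.12 (cv2) and the standard library are available. Lean on these libraries where they do the work, as an engineer would, in place of code of your own. Each camera call takes 0.05 s, during which the arm holds its last target.

## Working session

There is one attempt and no reset: what is moved stays moved. The work goes in short steps, Python scripts to look and compute and a shell command to move; the robot and the scene stay as the last step left them, time stands still between calls to the robot, and variables do not carry over. Pictures are saved under pics/ and viewed, and the job is handed in when it is done.

```bash
ls; mkdir -p pics
python3 - <<'E'
from cell import r, imaging, ticket
import cv2
for n in ["side","top","wrist"]:
    c=imaging.calibration(n); print(n,c)
    cv2.imwrite(f"pics/{n}0.png",imaging.read_camera(n))
o=r.get_obs(); print(o, r.grip_point_offset)
E
```

```text
pics
side {'fx': 439.10867955160563, 'fy': 439.10867955160563, 'cx': 327.5297091855178, 'cy': 248.40881670608942, 'D': array([-0.06067261,  0.        ,  0.        ,  0.        ,  0.        ]), 'rvec': array([ 0.21022117, -2.8985181 ,  1.04370982]), 'tvec': array([0.53270602, 0.14851116, 1.05077253])}
top {'fx': 496.0471850457571, 'fy': 496.0471850457571, 'cx': 324.1357156881139, 'cy': 240.05058961799426, 'D': array([-0.11494341,  0.        ,  0.        ,  0.        ,  0.        ]), 'rvec': array([ 2.12849821, -2.16014335,  0.16077526]), 'tvec': array([-0.01090728,  0.55637044,  1.43684667])}
wrist {'fx': 422.7501541105648, 'fy': 422.7501541105648, 'cx': 316.1839730607094, 'cy': 240.50406935461456, 'D': array([-0.07841465,  0.        ,  0.        ,  0.        ,  0.        ]), 'rvec': array([-2.28686278,  1.76846932,  0.27283541]), 'tvec': array([-0.72305742, -0.038177  ,  0.38056561])}
{'t': 0.15, 'joint_pos': array([70.04417523, 33.91346104,  2.76868075, 92.21793449, -1.90643397,
       54.01303357, -1.93189522]), 'joint_velocities': array([-0.008305  , -0.13396408,  0.06840219, -0.16215005, -0.12081431,
       -0.12540408,  0.09495293]), 'effort': array([ 2.68650474e-03, -5.49244308e+01,  1.54942263e+00, -1.98452032e+01,
        9.53686744e-03,  5.65544033e-03, -7.84742554e-06]), 'eef_pos': array([ 0.18257562, -0.70098473,  0.23041667]), 'tcp_rot': array([[ 9.67697901e-01,  2.52112016e-01, -5.51293277e-04],
       [ 2.52112588e-01, -9.67696544e-01,  1.62554700e-03],
       [-1.23664668e-04, -1.71202640e-03, -9.99998527e-01]]), 'ft_force': array([-0.02436191,  0.88263922,  0.3795359 ]), 'ft_torque': array([0.05573086, 0.00964877, 0.0557862 ]), 'width': 0.9990713528336786} -0.0187
```

View pics/top0.png

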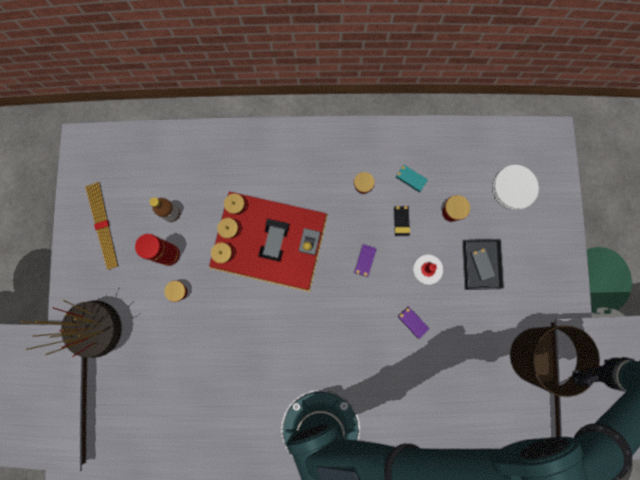

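View pics/side0.png

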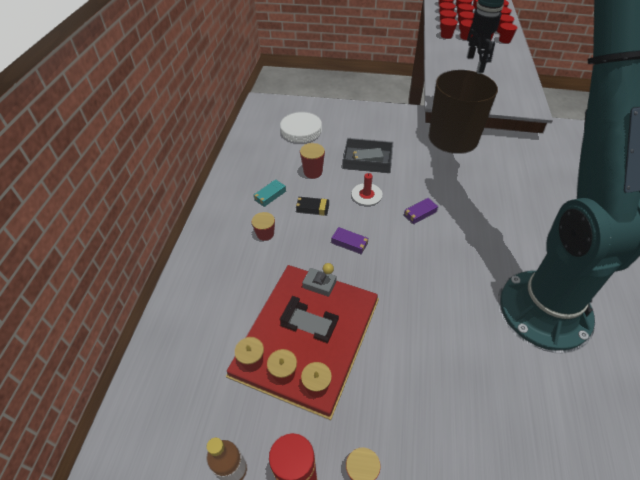

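View pics/wrist0.png

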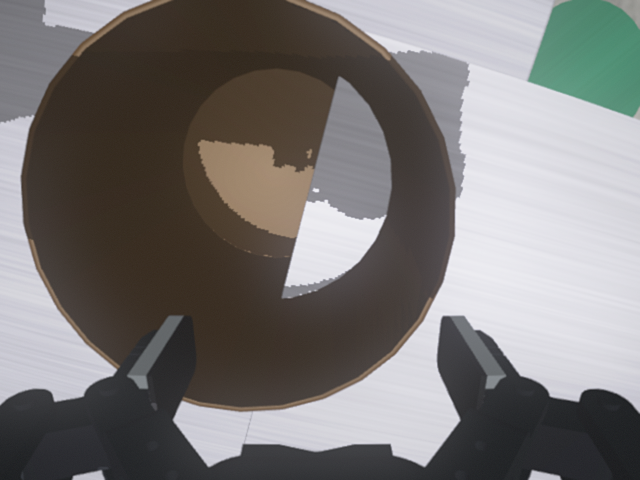

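Candidates in the top view: black pack with yellow band (402,220), purple (366,260) and (413,322), turquoise (411,178), grey spent pack in tin (484,263). By the description I choose (402,220). Now close crops.

```bash
cat > h.py <<'E'
import cv2, numpy as np
from cell import r, imaging, ticket
def cal(n):
    c=imaging.calibration(n); K=np.array([[c['fx'],0,c['cx']],[0,c['fy'],c['cy']],[0,0,1]]); return K,c['D'],c['rvec'],c['tvec']
def px2w(n,uv,z,c=None):
    K,D,rv,tv=c or cal(n); uv=np.array(uv,float).reshape(-1,1,2)
    p=cv2.undistortPoints(uv,K,D).reshape(-1,2); R=cv2.Rodrigues(rv)[0]; C=-R.T@tv
    d=np.c_[p,np.ones(len(p))]@R; s=(z-C[2])/d[:,2]; return C+d*s[:,None]
def w2px(n,P,c=None):
    K,D,rv,tv=c or cal(n); return cv2.projectPoints(np.array(P,float).reshape(-1,3),rv,tv,K,D)[0].reshape(-1,2)
def crop(src,x,y,w,h,s,out):
    im=src[y:y+h,x:x+w]; cv2.imwrite(out,cv2.resize(im,None,fx=s,fy=s,interpolation=cv2.INTER_CUBIC))
E
python3 - <<'E'
from h import *
t=cv2.imread('pics/top0.png'); s=cv2.imread('pics/side0.png')
a=cv2.resize(t[195:245,380:430],(500,500),interpolation=2); 
crop(t,200,180,140,120,5.7,'pics/c_stand.png')
b=cv2.resize(s[185:225,285:335],(625,500),interpolation=2)
cv2.imwrite('pics/c_pack.png',np.hstack([a,b])[:,:800] if 0 else cv2.resize(np.hstack([a,b]),(790,351)))
crop(s,225,255,160,150,4,'pics/c_stand_s.png')
E
```

```text
(no output)
```

View pics/c_pack.png

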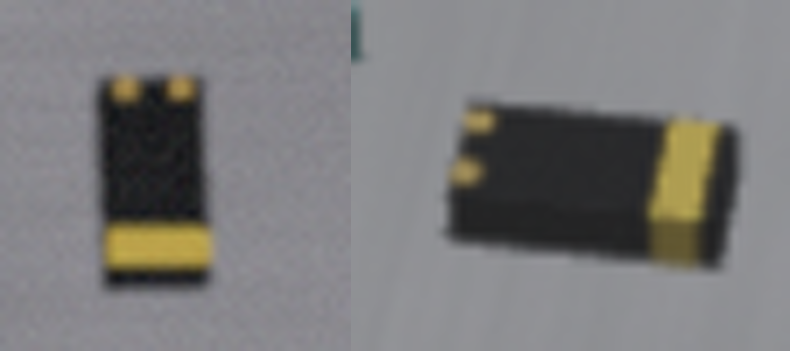

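View pics/c_stand.png

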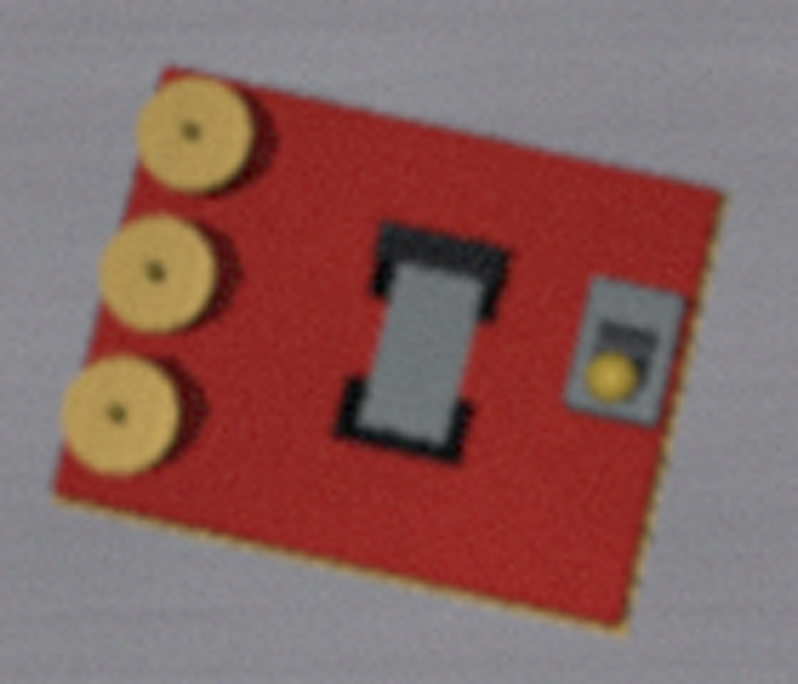

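View pics/c_stand_s.png

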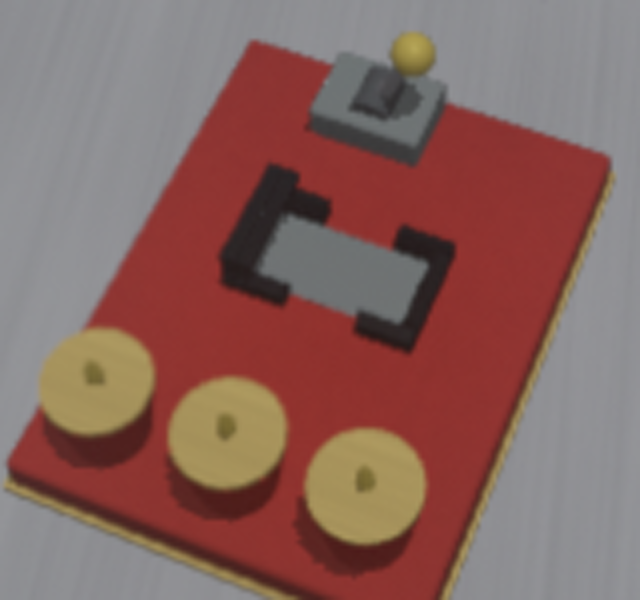

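The choice is confirmed: black body, yellow band towards the robot, two brass contacts at the far end. The bay's lip is also at the far end. Now measuring.

Run:
```python
from h import *
from scipy.optimize import least_squares
ct,cs=cal('top'),cal('side')
# pack top corners
top=np.array([[100,78],[203,77],[212,283],[106,287]])/7.022+[380,195]
sd=(np.array([[470,103],[735,125],[722,266],[448,238]])-[351,0])/8.778+[285,185]
print(px2w('top',top,.024).round(4)); 
# side: far-left-top z24, right-top (near -y side..), bottom right z0, bottom left z0
print(px2w('side',sd[:2],.024).round(4),px2w('side',sd[2:],0).round(4))
# stand
P=np.array([[168,67],[724,190],[624,626],[55,493]])/5.7+[200,180]
S=np.array([[252,40],[610,158],[440,600],[10,468]])/4+[225,255]
for z in (.02,.025,.03):
    w=px2w('top',P,z); e=[np.linalg.norm(w[i,:2]-w[(i+1)%4,:2]) for i in range(4)]
    print(z,w[:,:2].round(4).tolist(),np.round(e,4)); w2=px2w('side',S[[0,1,3]],z); print(' side',w2[:,:2].round(4).tolist())
# model fit with known points: bay floor & ball etc
def mod(p,Q):
    c,s=np.cos(p[2]),np.sin(p[2]); Q=np.array(Q); return np.c_[p[0]+c*Q[:,0]-s*Q[:,1],p[1]+s*Q[:,0]+c*Q[:,1],Q[:,2]]
h=.028
# corners stand frame: +x is up in the picture, +y left
T=[[.12,.175],[.12,-.135],[-.12,-.135],[-.12,.175]]
G=[[.115*0+70e-3*0,0]]
def res(p):
    Q=np.c_[np.array(T),np.full(4,p[3])]
    a=w2px('top',mod(p,Q),ct)-P; b=w2px('side',mod(p,Q[[1,2,0]]),cs)-S[[0,1,3]]
    return np.r_[a.ravel(),b.ravel()]
f=least_squares(res,[.6,.1,0,.027],loss='soft_l1'); print(f.x,np.degrees(f.x[2]),res(f.x).round(1))
# check: tail wall outer corners top z .046 in top image, lip
p=f.x
for nm,q in dict(tailL=[-.0575+0,.0335,.046],tailR=[-.0575,-.0335,.046],lipedge=[.0375,0,.064],endL=[.0575,.0335,.064],endR=[.0575,-.0335,.064],floor_tl=[-.0475,.0235,.03],ball=[.02-.06*np.sin(.5),-.105,.052+.06*np.cos(.5)],housing=[-.015,-.13,.055]).items():
    print(nm,((w2px('top',mod(p,[q]),ct)-[200,180])*5.7).round(0),((w2px('side',mod(p,[q]),cs)-[225,255])*4).round(0))
```

```text
[[ 0.6605 -0.2349  0.024 ]
 [ 0.6604 -0.28    0.024 ]
 [ 0.5695 -0.2801  0.024 ]
 [ 0.5684 -0.2341  0.024 ]]
[[ 0.6638 -0.2756  0.024 ]
 [ 0.5758 -0.2776  0.024 ]] [[ 0.5741 -0.2365  0.    ]
 [ 0.665  -0.2364 -0.    ]]
0.02 [[0.7144, 0.2707], [0.6416, -0.0292], [0.4099, 0.0268], [0.4838, 0.3277]] [0.3086 0.2384 0.3099 0.2376]
 side [[0.6445, -0.0301], [0.4125, 0.0271], [0.7149, 0.2719]]
0.025 [[0.7131, 0.2697], [0.6406, -0.0291], [0.4097, 0.0266], [0.4833, 0.3266]] [0.3075 0.2376 0.3088 0.2368]
 side [[0.6433, -0.0264], [0.4127, 0.0305], [0.7133, 0.2739]]
0.03 [[0.7118, 0.2688], [0.6396, -0.0291], [0.4094, 0.0265], [0.4828, 0.3254]] [0.3065 0.2368 0.3078 0.236 ]
 side [[0.6422, -0.0227], [0.4128, 0.0339], [0.7118, 0.2759]]
[ 0.55858867  0.12937359 -0.23549274  0.01873067] -13.492740283995806 [-0.2 -0.4  0.2 -0.6  0.2 -0.2  0.2  0.4  0.3  0.4  0.9  0.1 -0.4  0. ]
tailL [[335. 433.]] [[414. 335.]]
tailR [[460. 462.]] [[458. 237.]]
lipedge [[436. 265.]] [[278. 214.]]
endL [[383. 215.]] [[220. 250.]]
endR [[508. 242.]] [[271. 156.]]
floor_tl [[362. 423.]] [[404. 328.]]
ball [[611. 386.]] [[424.  55.]]
housing [[659. 421.]] [[449.  77.]]
```

Stand pose fits well: bay at (0.559, 0.129), yaw −13.5°. The pack is at about (0.617, −0.257), yaw ≈0. Lifting clear of the vessel, then travelling over.

```bash
python3 - <<'E'
from h import *
K,D,rv,tv=cal('wrist'); R=cv2.Rodrigues(rv)[0]; C=-R.T@tv; o=r.get_obs(); T=o['tcp_rot']
print('cam in tool',T.T@(C-o['eef_pos']),'\n',T.T@R.T)
E
python3 -m jog '[{"tz":-1},{"tz":-1},{"tx":1,"ty":-0.6},{"tx":1,"ty":-0.6},{"tx":1,"ty":-0.6},{"tx":1,"ty":-0.6},{"tx":1,"ty":-0.6},{"tx":1,"ty":-0.6}]' 1 60
python3 -m jog '[{"tx":1,"ty":-0.6},{"tx":1,"ty":-0.6},{"tx":1,"ty":-0.6},{"tx":1,"ty":-0.6},{"tx":1,"ty":-0.6},{"tx":1,"ty":-0.6},{"tx":1,"ty":-0.6},{"tx":1,"ty":-0.6}]'
```

```text
cam in tool [ 0.07646692 -0.00051034 -0.14261245] 
 [[-9.56535033e-04 -9.54479372e-01 -2.98275398e-01]
 [ 9.99999459e-01 -7.91216193e-04 -6.74996939e-04]
 [ 4.08270329e-04 -2.98275883e-01  9.54479613e-01]]$[0]: bad value
$[0]: bad value
```

```bash
python3 -m jog '[{"tx":0,"ty":0,"tz":-1.0,"ax":0,"ay":0,"az":0}]' 1 60; python3 -m jog '[{"tz":-1.0}]' 1 60
```

```text
t: 0.28
eef_pos: [0.1822, -0.6995, 0.2535]
tcp_rot: [[0.968, 0.252, -0.002], [0.252, -0.968, 0.006], [-0.0, -0.007, -1.0]]
ft_force: [-0.3, 0.6, -0.1]
width: 1.001$[0]: bad value
```

```bash
python3 -m jog '[{"tx":0,"ty":0,"tz":-1,"ax":0,"ay":0,"az":0},{"tx":1,"ty":-0.6,"tz":0,"ax":0,"ay":0,"az":0},{"tx":1,"ty":-0.6,"tz":0,"ax":0,"ay":0,"az":0},{"tx":1,"ty":-0.6,"tz":0,"ax":0,"ay":0,"az":0},{"tx":1,"ty":-0.6,"tz":0,"ax":0,"ay":0,"az":0},{"tx":1,"ty":-0.6,"tz":0,"ax":0,"ay":0,"az":0},{"tx":1,"ty":-0.6,"tz":0,"ax":0,"ay":0,"az":0},{"tx":1,"ty":-0.6,"tz":0,"ax":0,"ay":0,"az":0}]' 1 60
python3 -m jog '[{"tx":1,"ty":-0.6,"tz":0,"ax":0,"ay":0,"az":0},{"tx":1,"ty":-0.6,"tz":0,"ax":0,"ay":0,"az":0},{"tx":1,"ty":-0.6,"tz":0,"ax":0,"ay":0,"az":0},{"tx":1,"ty":-0.6,"tz":0,"ax":0,"ay":0,"az":0},{"tx":1,"ty":-0.6,"tz":0,"ax":0,"ay":0,"az":0},{"tx":1,"ty":-0.6,"tz":0,"ax":0,"ay":0,"az":0},{"tx":1,"ty":-0.6,"tz":0,"ax":0,"ay":0,"az":0}]'
```

```text
t: 1.27
eef_pos: [0.3261, -0.5549, 0.2809]
tcp_rot: [[0.968, 0.252, -0.0], [0.252, -0.968, 0.001], [-0.0, -0.001, -1.0]]
ft_force: [1.1, -0.3, -0.4]
width: 1.0
t: 2.15
eef_pos: [0.4689, -0.4093, 0.281]
tcp_rot: [[0.968, 0.252, -0.001], [0.252, -0.968, 0.0], [-0.0, -0.001, -1.0]]
ft_force: [0.4, -0.3, 0.4]
width: 1.0
```

```bash
python3 -m jog '[{"tx":0.9,"ty":-0.55,"tz":0.4,"ax":0,"ay":0,"az":0},{"tx":0.9,"ty":-0.55,"tz":0.4,"ax":0,"ay":0,"az":0},{"tx":0.9,"ty":-0.55,"tz":0.4,"ax":0,"ay":0,"az":0},{"tx":0.9,"ty":-0.55,"tz":0.4,"ax":0,"ay":0,"az":0},{"tx":0.9,"ty":-0.55,"tz":0.4,"ax":0,"ay":0,"az":0},{"tx":0.9,"ty":-0.55,"tz":0.4,"ax":0,"ay":0,"az":0},{"tx":0.9,"ty":-0.55,"tz":0.4,"ax":0,"ay":0,"az":0},{"tx":0.9,"ty":-0.55,"tz":0.4,"ax":0,"ay":0,"az":0}]'
python3 -m jog '[{"tx":0,"ty":0,"tz":0,"ax":0,"ay":0,"az":7.3},{"tx":0,"ty":0,"tz":0,"ax":0,"ay":0,"az":7.3},{"tx":0,"ty":0,"tz":0,"ax":0,"ay":0,"az":0}]'
python3 - <<'E'
from h import *
np.save('cw1.npy',np.array(cal('wrist'),dtype=object),allow_pickle=True)
o=r.get_obs();print(o['eef_pos'],np.degrees(np.arctan2(o['tcp_rot'][1,0],o['tcp_rot'][0,0])))
im=imaging.read_camera('wrist'); cv2.imwrite('pics/w1.png',im)
E
```

```text
t: 3.15
eef_pos: [0.6154, -0.2576, 0.2006]
tcp_rot: [[0.968, 0.252, -0.001], [0.252, -0.968, 0.0], [-0.001, -0.0, -1.0]]
ft_force: [0.2, 0.4, -0.4]
width: 0.996
t: 3.52
eef_pos: [0.6152, -0.2578, 0.2009]
tcp_rot: [[1.0, 0.002, -0.001], [0.002, -1.0, -0.0], [-0.001, 0.0, -1.0]]
ft_force: [-0.1, -0.6, -0.5]
width: 1.001
[ 0.61519653 -0.25783282  0.20091999] 0.10828022042126746
```

View pics/w1.png

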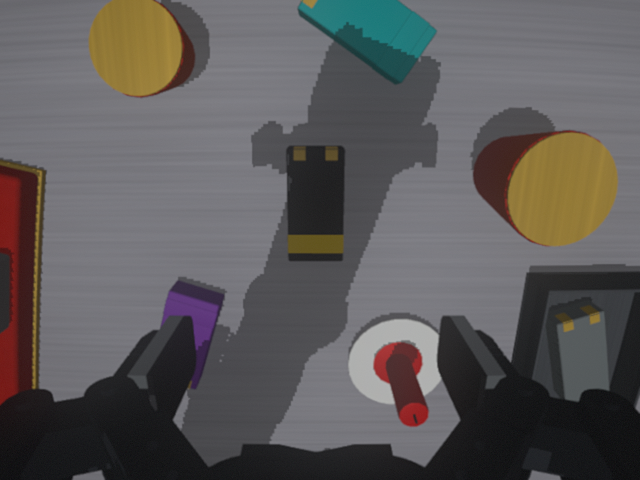

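Run:
```python
from h import *
im=cv2.imread('pics/w1.png'); crop(im,270,135,90,140,4.2,'pics/w1c.png')
```

```text
(no output)
```

View pics/w1c.png

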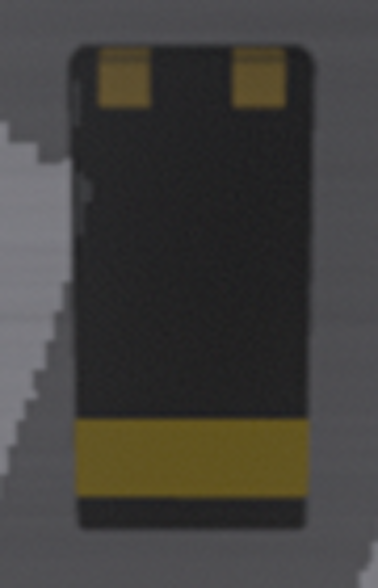

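Run:
```python
from h import *
c=tuple(np.load('cw1.npy',allow_pickle=True))
c=tuple(np.array(x,float) for x in c)
px=np.array([[73,62],[312,62],[306,527],[78,527],[192,62],[192,527],[98,62],[286,62]])/4.2+[270,135]
print(px2w('wrist',px,.024,c).round(4)); print(px2w('wrist',(np.array([[192,46]])/4.2+[270,135]),.0,c))
```

```text
[[ 0.6623 -0.2356  0.024 ]
 [ 0.6623 -0.278   0.024 ]
 [ 0.5747 -0.2786  0.024 ]
 [ 0.5746 -0.235   0.024 ]
 [ 0.6623 -0.2567  0.024 ]
 [ 0.5747 -0.2568  0.024 ]
 [ 0.6623 -0.2401  0.024 ]
 [ 0.6623 -0.2734  0.024 ]]
[[ 0.66309676 -0.25671051  0.        ]]
```

```bash
python3 -m jog '[{"tx":0.06,"ty":-0.03,"tz":1,"ax":0,"ay":0,"az":0},{"tx":0,"ty":0,"tz":1,"ax":0,"ay":0,"az":0},{"tx":0,"ty":0,"tz":1,"ax":0,"ay":0,"az":0},{"tx":0,"ty":0,"tz":1,"ax":0,"ay":0,"az":0},{"tx":0,"ty":0,"tz":1,"ax":0,"ay":0,"az":0},{"tx":0,"ty":0,"tz":1,"ax":0,"ay":0,"az":0},{"tx":0,"ty":0,"tz":1,"ax":0,"ay":0,"az":0},{"tx":0,"ty":0,"tz":0.4,"ax":0,"ay":0,"az":0}]'
python3 -m jog '[{"tx":0,"ty":0,"tz":0.4,"ax":0,"ay":0,"az":0},{"tx":0,"ty":0,"tz":0,"ax":0,"ay":0,"az":0}]'
```

```text
t: 4.58
eef_pos: [0.6156, -0.2572, 0.0148]
tcp_rot: [[1.0, 0.001, -0.002], [0.001, -1.0, 0.001], [-0.002, -0.001, -1.0]]
ft_force: [0.3, 0.3, -0.6]
width: 1.001
t: 4.82
eef_pos: [0.6164, -0.2575, 0.0061]
tcp_rot: [[1.0, 0.0, -0.0], [0.0, -1.0, 0.0], [-0.0, -0.0, -1.0]]
ft_force: [0.1, 0.2, 1.0]
width: 0.994
```

```bash
python3 -m jog '[{"tx":0,"ty":-0.02,"tz":0.1,"ax":0,"ay":0,"az":0},{"tx":0,"ty":0,"tz":0,"ax":0,"ay":0,"az":0}]'
python3 -m jog '[{"tx":0,"ty":0,"tz":0,"ax":0,"ay":0,"az":0},{"tx":0,"ty":0,"tz":0,"ax":0,"ay":0,"az":0},{"tx":0,"ty":0,"tz":0,"ax":0,"ay":0,"az":0},{"tx":0,"ty":0,"tz":0,"ax":0,"ay":0,"az":0},{"tx":0,"ty":0,"tz":0,"ax":0,"ay":0,"az":0},{"tx":0,"ty":0,"tz":0,"ax":0,"ay":0,"az":0}]' -1 60
python3 -c "
from h import *
cv2.imwrite('pics/w2.png',imaging.read_camera('wrist'));print(r.get_obs()['eef_pos'],r.get_obs()['width'])"
```

```text
t: 5.08
eef_pos: [0.6168, -0.2571, 0.0043]
tcp_rot: [[1.0, 0.0, 0.001], [0.0, -1.0, -0.0], [0.001, 0.0, -1.0]]
ft_force: [-0.0, -0.8, -1.1]
width: 0.998
t: 5.82
eef_pos: [0.6169, -0.2572, 0.0043]
tcp_rot: [[1.0, -0.0, 0.001], [-0.0, -1.0, -0.0], [0.001, 0.0, -1.0]]
ft_force: [0.1, 2.0, 6.1]
width: 0.503
[ 0.61689149 -0.25727336  0.00427994] 0.49937250240374415
```

View pics/w2.png

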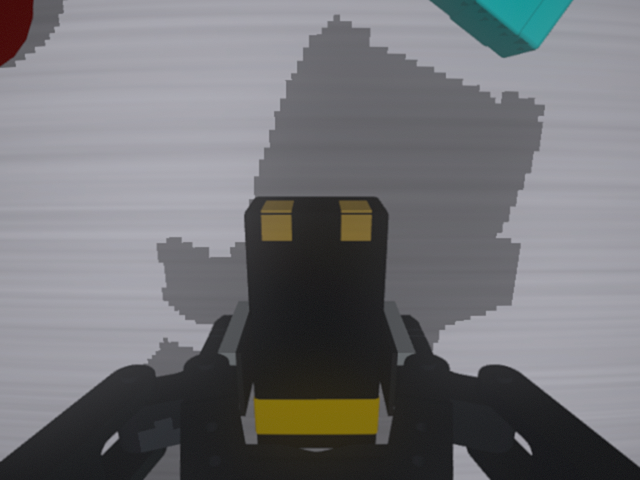

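```bash
python3 -m jog '[{"tx":0,"ty":0,"tz":-0.4,"ax":0,"ay":0,"az":0},{"tx":0,"ty":0,"tz":-0.8,"ax":0,"ay":0,"az":0},{"tx":0,"ty":0,"tz":-1,"ax":0,"ay":0,"az":0},{"tx":0,"ty":-0.5,"tz":-1,"ax":0,"ay":0,"az":0},{"tx":-0.3,"ty":-1,"tz":-1,"ax":0,"ay":0,"az":0},{"tx":-0.3,"ty":-1,"tz":-1,"ax":0,"ay":0,"az":0},{"tx":-0.3,"ty":-1,"tz":-1,"ax":0,"ay":0,"az":0},{"tx":-0.3,"ty":-1,"tz":0,"ax":0,"ay":0,"az":0}]'
python3 -m jog '[{"tx":-0.3,"ty":-1,"tz":0,"ax":0,"ay":0,"az":0},{"tx":-0.3,"ty":-1,"tz":0,"ax":0,"ay":0,"az":0},{"tx":-0.4,"ty":-1,"tz":0,"ax":0,"ay":0,"az":0},{"tx":-0.4,"ty":-1,"tz":0,"ax":0,"ay":0,"az":0},{"tx":-0.4,"ty":-1,"tz":0,"ax":0,"ay":0,"az":0},{"tx":-0.4,"ty":-1,"tz":0,"ax":0,"ay":0,"az":0},{"tx":-0.4,"ty":-1,"tz":0,"ax":0,"ay":0,"az":0},{"tx":-0.4,"ty":-1,"tz":0,"ax":0,"ay":0,"az":0}]'
python3 -m jog '[{"tx":-0.4,"ty":-1,"tz":0,"ax":0,"ay":0,"az":0},{"tx":-0.4,"ty":-1,"tz":0,"ax":0,"ay":0,"az":0},{"tx":-0.5,"ty":-0.7,"tz":0,"ax":0,"ay":0,"az":6.8},{"tx":0,"ty":0,"tz":0,"ax":0,"ay":0,"az":6.7},{"tx":0,"ty":0,"tz":0,"ax":0,"ay":0,"az":0}]'
```

```text
t: 6.88
eef_pos: [0.5877, -0.1441, 0.1621]
tcp_rot: [[1.0, -0.0, 0.005], [-0.0, -1.0, -0.001], [0.005, 0.001, -1.0]]
ft_force: [0.8, -0.6, -1.8]
width: 0.502
t: 7.88
eef_pos: [0.511, 0.0562, 0.1598]
tcp_rot: [[1.0, -0.0, 0.001], [-0.0, -1.0, 0.0], [0.001, -0.0, -1.0]]
ft_force: [0.2, -0.1, -1.5]
width: 0.497
t: 8.5
eef_pos: [0.4788, 0.1233, 0.1596]
tcp_rot: [[0.973, -0.231, 0.001], [-0.231, -0.973, 0.0], [0.001, -0.0, -1.0]]
ft_force: [-0.2, -0.8, -1.2]
width: 0.503
```

```bash
python3 -m jog '[{"tx":-0.15,"ty":-0.98,"tz":0,"ax":0,"ay":0,"az":0},{"tx":0,"ty":0,"tz":0,"ax":0,"ay":0,"az":0},{"tx":0,"ty":0,"tz":0,"ax":0,"ay":0,"az":0}]'
python3 - <<'E'
from h import *
np.save('cw3.npy',np.array(cal('wrist'),dtype=object),allow_pickle=True)
o=r.get_obs();print(o['t'],o['eef_pos'],o['tcp_rot'])
np.savez('s3.npz',p=o['eef_pos'],R=o['tcp_rot'])
im=imaging.read_camera('wrist'); cv2.imwrite('pics/w3.png',im)
E
```

```text
t: 8.88
eef_pos: [0.4809, 0.1467, 0.159]
tcp_rot: [[0.972, -0.233, -0.0], [-0.233, -0.972, -0.0], [-0.0, 0.0, -1.0]]
ft_force: [0.3, 0.0, -1.0]
width: 0.499
8.875 [0.48093331 0.14674717 0.15899536] [[ 9.72442344e-01 -2.33143424e-01 -1.76101287e-04]
 [-2.33143481e-01 -9.72442241e-01 -4.53789265e-04]
 [-6.54503468e-05  4.82340764e-04 -9.99999882e-01]]
```

View pics/w3.png

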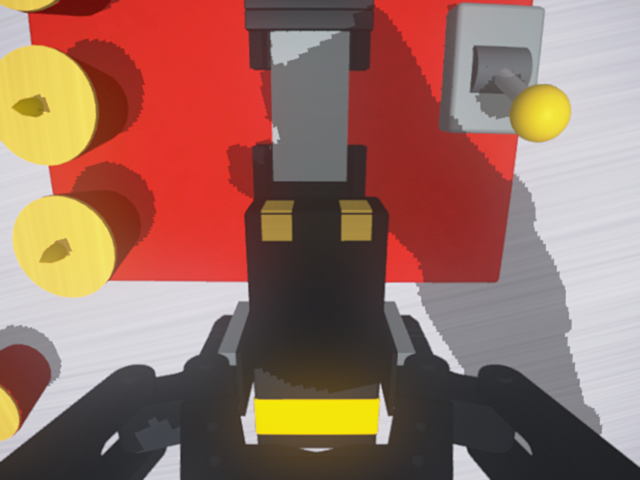

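Run:
```python
from h import *
im=cv2.imread('pics/w3.png'); crop(im,225,0,170,130,4.5,'pics/w3a.png'); crop(im,225,100,170,130,4.5,'pics/w3b.png')
```

```text
(no output)
```

View pics/w3a.png

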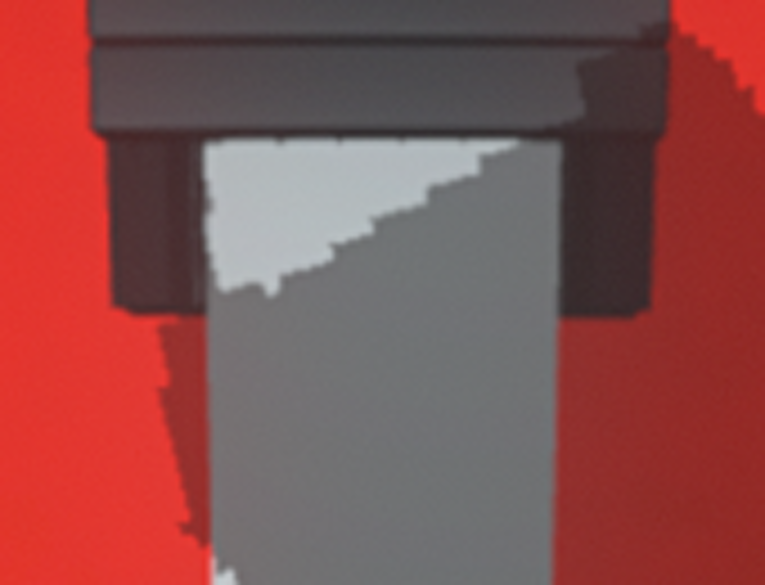

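View pics/w3b.png

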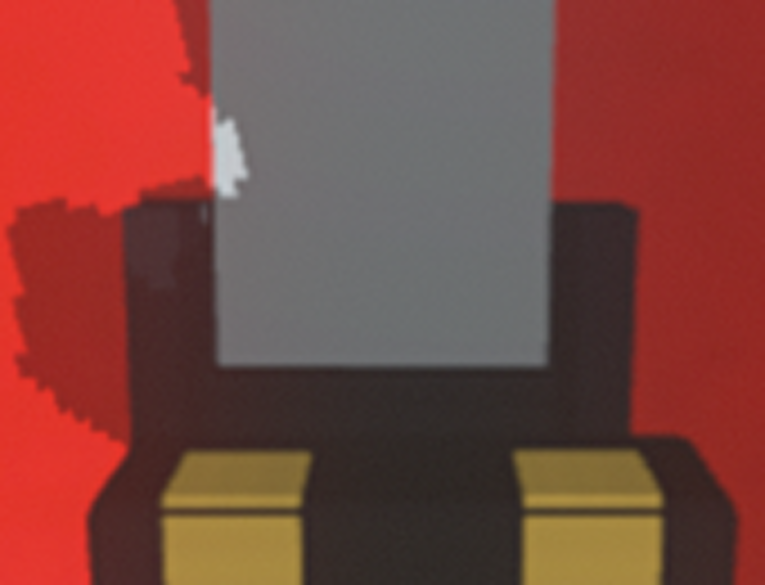

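Run:
```python
from h import *
from scipy.optimize import least_squares
c=tuple(np.array(x,float) for x in np.load('cw3.npy',allow_pickle=True)); s=np.load('s3.npz')
A=lambda u,v:[225+u/4.5,v/4.5]
B=lambda u,v:[225+u/4.5,100+v/4.5]
obs=[(A(203,145),.03),(A(562,145),.03),(B(217,365),.03),(B(549,365),.03),(A(378,132),.058),(A(113,308),.046),(A(652,312),.046),(B(125,206),.046),(B(636,206),.046)]
th=np.radians(-13.49); 
def st(P,b=(.5586,.1294),th=th):
    d=np.array(P)[:2]-b; return np.r_[np.cos(th)*d[0]+np.sin(th)*d[1],-np.sin(th)*d[0]+np.cos(th)*d[1]]
for px,z in obs:
    w=px2w('wrist',[px],z,c)[0]; t=s['R'].T@(w-s['p'])
    print(np.round(px,1),z,'stand',(st(w)*1e3).round(1),'tool',(t*1e3).round(1))
# pack nose in tool
for u,v in [(246,213),(388,213),(277,213),(356,213)]:
    w=px2w('wrist',[(u,v)],s['p'][2]-.0043+.024,c)[0]; print('pack',(s['R'].T@(w-s['p'])*1e3).round(1))
```

```text
[270.1  32.2] 0.03 stand [41.3 26.7] tool [120.9 -28.  129. ]
[349.9  32.2] 0.03 stand [ 41.3 -20.7] tool [120.8  19.4 129. ]
[273.2 181.1] 0.03 stand [-48.1  27.2] tool [ 31.5 -28.5 129. ]
[347.  181.1] 0.03 stand [-48.1 -20.5] tool [ 31.5  19.2 129. ]
[309.   29.3] 0.058 stand [38.1  3.1] tool [117.6  -4.4 101. ]
[250.1  68.4] 0.046 stand [19.4 37. ] tool [ 99.  -38.3 113. ]
[369.9  69.3] 0.046 stand [ 18.8 -31.3] tool [ 98.4  30.  113. ]
[252.8 145.8] 0.046 stand [-24.2  37.1] tool [ 55.4 -38.4 113. ]
[366.3 145.8] 0.046 stand [-24.3 -30.5] tool [ 55.3  29.2 113. ]
pack [ 46.4 -21.6 -19.7]
pack [ 46.4  20.9 -19.7]
pack [ 46.4 -12.3 -19.7]
pack [ 46.4  11.3 -19.7]
```

```bash
python3 -m jog '[{"tx":0.8,"ty":-0.16,"tz":0,"ax":0,"ay":0,"az":0.25},{"tx":0.8,"ty":0,"tz":0,"ax":0,"ay":0,"az":0},{"tx":0.84,"ty":0,"tz":0,"ax":0,"ay":0,"az":0},{"tx":0,"ty":0,"tz":0,"ax":0,"ay":-10,"az":0},{"tx":0,"ty":0,"tz":0,"ax":0,"ay":-10,"az":0},{"tx":0,"ty":0,"tz":0,"ax":0,"ay":0,"az":0},{"tx":0,"ty":0,"tz":0,"ax":0,"ay":0,"az":0}]'
cat >> h.py <<'E'
BAY=np.array([.5589,.1321]); YAW=np.radians(-13.73)
def bayrot():
    c,s=np.cos(YAW),np.sin(YAW); return np.array([[c,-s,0],[s,c,0],[0,0,1]])
def where(xn=None,zn=None,th=None,PX=1.5,PZ=4.3):
    o=r.get_obs(); Rb=bayrot(); p=Rb.T@(o['eef_pos']-np.r_[BAY,.03])*1e3; T=Rb.T@o['tcp_rot']
    tilt=np.degrees(np.arctan2(-T[2,0],T[0,0])); yaw=np.degrees(np.arctan2(T[1,0],T[0,0])); roll=np.degrees(np.arcsin(T[2,1]))
    a=np.radians(tilt); ex=np.array([np.cos(a),-np.sin(a)]);ez=np.array([np.sin(a),np.cos(a)])
    N=p[[0,2]]+(45+PX)*ex-PZ*ez
    print('t %.2f tcp'%o['t'],p.round(2),'tilt %.2f yaw %.2f roll %.2f'%(tilt,yaw,roll),'nose',N.round(2),'F(bay)',(Rb.T@o['ft_force']).round(1),'w %.3f'%o['width'])
    if xn is not None:
        # rotate first then shift: rows in tool axes after rotation th
        b=np.radians(th); fx=np.array([np.cos(b),-np.sin(b)]);fz=np.array([np.sin(b),np.cos(b)])
        t=np.array([xn,zn])-(45+PX)*fx+PZ*fz
        d=np.array([t[0]-p[0],0-p[1],t[1]-p[2]])
        print(' target tcp',t.round(2),' dth ay=%.2f'%(-(th-tilt)),'az=%.2f'%yaw,' units(tool old)',(T.T@d/25).round(3))
E
python3 -c "
from h import *
where(24,3,20)"
```

```text
t: 9.8
eef_pos: [0.5407, 0.1365, 0.1584]
tcp_rot: [[0.913, -0.238, -0.332], [-0.224, -0.971, 0.081], [-0.342, 0.001, -0.94]]
ft_force: [0.0, -0.8, -2.8]
width: 0.499
t 9.80 tcp [-1.8750e+01 -8.0000e-02  1.2841e+02] tilt 20.00 yaw -0.07 roll 0.03 nose [ 23.48 108.47] F(bay) [ 0.2 -0.7 -2.8] w 0.499
 target tcp [-18.23  22.94]  dth ay=-0.00 az=-0.07  units(tool old) [ 1.463 -0.006  3.957]
```

```bash
python3 -m jog '[{"tx":0.35,"ty":0,"tz":0.95,"ax":0,"ay":0,"az":0},{"tx":0.35,"ty":0,"tz":0.95,"ax":0,"ay":0,"az":0},{"tx":0.35,"ty":0,"tz":0.95,"ax":0,"ay":0,"az":0},{"tx":0.25,"ty":0,"tz":0.6,"ax":0,"ay":0,"az":0},{"tx":0,"ty":0,"tz":0,"ax":0,"ay":0,"az":0}]'
python3 - <<'E'
from h import *
where(24,1,20)
cv2.imwrite('pics/w4.png',imaging.read_camera('wrist'))
E
```

```text
t: 10.42
eef_pos: [0.5409, 0.1371, 0.0662]
tcp_rot: [[0.912, -0.237, -0.334], [-0.223, -0.972, 0.08], [-0.344, 0.001, -0.939]]
ft_force: [0.0, -0.8, -1.9]
width: 0.502
t 10.43 tcp [-18.71   0.6   36.2 ] tilt 20.10 yaw 0.02 roll 0.05 nose [23.48 16.18] F(bay) [ 0.2 -0.8 -1.9] w 0.502
 target tcp [-18.23  20.94]  dth ay=0.10 az=0.02  units(tool old) [0.228 0.023 0.567]
```

View pics/w4.png

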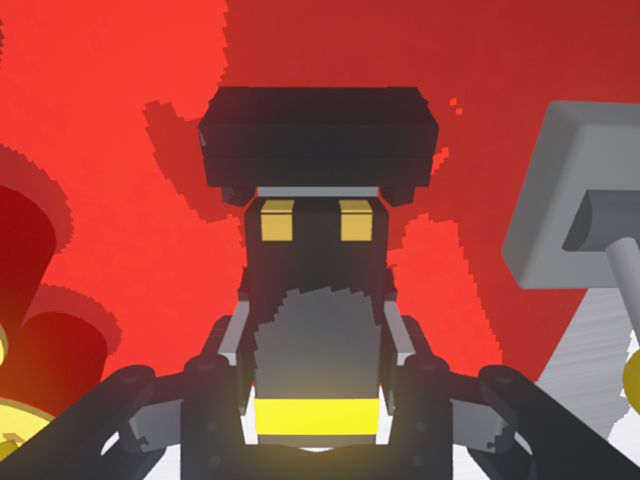

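```bash
python3 -m jog '[{"tx":0.12,"ty":0.01,"tz":0.3,"ax":0,"ay":0,"az":0},{"tx":0.11,"ty":0.01,"tz":0.26,"ax":0,"ay":0,"az":0},{"tx":0,"ty":0,"tz":0,"ax":0,"ay":0,"az":0},{"tx":0,"ty":0,"tz":0,"ax":0,"ay":0,"az":0}]'
python3 - <<'E'
from h import *
where(33,.8,20)
E
```

```text
t: 10.98
eef_pos: [0.5428, 0.1362, 0.0516]
tcp_rot: [[0.913, -0.238, -0.332], [-0.223, -0.971, 0.081], [-0.342, -0.0, -0.94]]
ft_force: [-1.1, -0.5, -1.1]
width: 0.499
t 10.97 tcp [-16.61   0.15  21.55] tilt 20.00 yaw -0.03 roll -0.00 nose [25.61  1.61] F(bay) [-0.9 -0.8 -1.1] w 0.499
 target tcp [-9.23 20.74]  dth ay=-0.00 az=-0.03  units(tool old) [ 0.289  0.006 -0.071]
```

Nose just above the floor with no contact. Slide in under the lip.

```bash
python3 -m jog '[{"tx":0.15,"ty":0,"tz":-0.04,"ax":0,"ay":0,"az":0},{"tx":0.14,"ty":0,"tz":-0.035,"ax":0,"ay":0,"az":0},{"tx":0.1,"ty":0,"tz":-0.035,"ax":0,"ay":0,"az":0},{"tx":0,"ty":0,"tz":0,"ax":0,"ay":0,"az":0}]'
python3 - <<'E'
from h import *
where(38,.8,20)
cv2.imwrite('pics/w5.png',imaging.read_camera('wrist'))
cv2.imwrite('pics/s5.png',cv2.resize(imaging.read_camera('side')[240:360,240:400],(800,600),interpolation=2))
E
```

```text
t: 11.48
eef_pos: [0.5529, 0.1337, 0.0507]
tcp_rot: [[0.913, -0.238, -0.332], [-0.224, -0.971, 0.081], [-0.342, -0.0, -0.94]]
ft_force: [0.6, -0.9, -1.7]
width: 0.501
t 11.47 tcp [-6.17  0.12 20.75] tilt 19.98 yaw -0.03 roll -0.00 nose [36.07  0.82] F(bay) [ 0.8 -0.8 -1.7] w 0.501
 target tcp [-4.23 20.74]  dth ay=-0.02 az=-0.03  units(tool old) [ 0.073  0.005 -0.026]
```

View pics/w5.png

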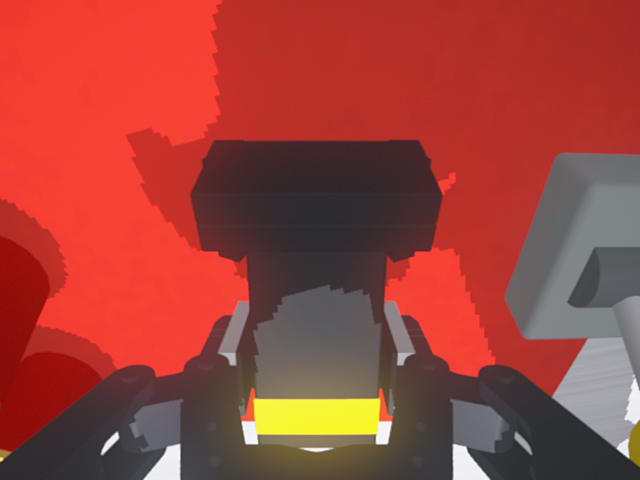

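View pics/s5.png

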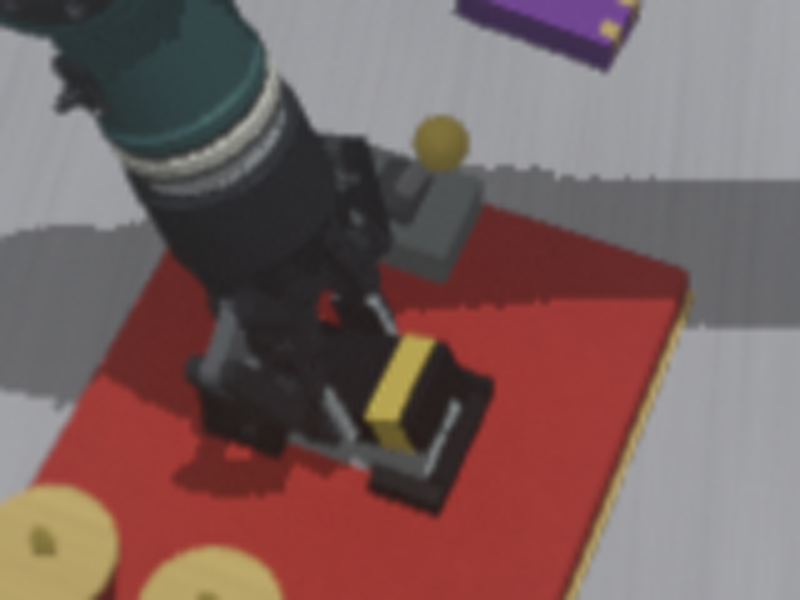

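Run:
```python
from h import *
def tcp(x,z,th,PX=1.5,PZ=4.3):
    b=np.radians(th); ex=np.array([np.cos(b),-np.sin(b)]);ez=np.array([np.sin(b),np.cos(b)]); return np.array([x,z])-(45+PX)*ex+PZ*ez,ex,ez
S=[(36.07,.82,20),(38,.8,20),(39,.6,17.5),(40,.5,15),(40.9,.4,12.5),(41.8,.4,10),(42.8,.3,7.5),(43.6,.3,5),(44.4,.2,2.5),(45,.2,0)]
for a,b in zip(S,S[1:]):
    p,ex,ez=tcp(*a); q,_,_=tcp(*b); d=q-p; print(b,'tx %.3f tz %.3f ay %.1f'%(d@ex/25,-d@ez/25,a[2]-b[2]))
```

```text
(38, 0.8, 20) tx 0.073 tz -0.026 ay 0.0
(39, 0.6, 17.5) tx 0.035 tz 0.075 ay 2.5
(40, 0.5, 15) tx 0.034 tz 0.073 ay 2.5
(40.9, 0.4, 12.5) tx 0.030 tz 0.076 ay 2.5
(41.8, 0.4, 10) tx 0.029 tz 0.074 ay 2.5
(42.8, 0.3, 7.5) tx 0.034 tz 0.078 ay 2.5
(43.6, 0.3, 5) tx 0.026 tz 0.077 ay 2.5
(44.4, 0.2, 2.5) tx 0.026 tz 0.082 ay 2.5
(45, 0.2, 0) tx 0.018 tz 0.080 ay 2.5
```

```bash
python3 -m jog '[{"tx":0.073,"ty":0.005,"tz":-0.026,"ax":0,"ay":0,"az":0},{"tx":0.035,"ty":0,"tz":0.075,"ax":0,"ay":2.5,"az":0},{"tx":0.034,"ty":0,"tz":0.073,"ax":0,"ay":2.5,"az":0},{"tx":0.03,"ty":0,"tz":0.076,"ax":0,"ay":2.5,"az":0},{"tx":0.029,"ty":0,"tz":0.074,"ax":0,"ay":2.5,"az":0},{"tx":0,"ty":0,"tz":0,"ax":0,"ay":0,"az":0},{"tx":0,"ty":0,"tz":0,"ax":0,"ay":0,"az":0}]'
python3 - <<'E'
from h import *
where(42.8,.3,7.5)
E
```

```text
t: 12.45
eef_pos: [0.5557, 0.133, 0.0428]
tcp_rot: [[0.957, -0.238, -0.169], [-0.234, -0.971, 0.041], [-0.174, -0.0, -0.985]]
ft_force: [0.0, -0.2, -1.4]
width: 0.5
t 12.45 tcp [-3.28  0.12 12.81] tilt 10.00 yaw -0.02 roll -0.01 nose [41.77  0.49] F(bay) [ 0.1 -0.2 -1.4] w 0.500
 target tcp [-2.74 10.63]  dth ay=2.50 az=-0.02  units(tool old) [0.036 0.005 0.082]
```

No contact force. Tail goes past the tail wall next.

```bash
python3 -m jog '[{"tx":0.036,"ty":0.003,"tz":0.082,"ax":0,"ay":2.5,"az":0},{"tx":0.026,"ty":0,"tz":0.077,"ax":0,"ay":2.5,"az":0},{"tx":0,"ty":0,"tz":0,"ax":0,"ay":0,"az":0}]'
python3 - <<'E'
from h import *
where(44.4,.2,2.5)
E
```

```text
t: 12.82
eef_pos: [0.5557, 0.1329, 0.0385]
tcp_rot: [[0.968, -0.237, -0.086], [-0.236, -0.971, 0.021], [-0.089, 0.0, -0.996]]
ft_force: [0.7, -0.1, -2.1]
width: 0.495
t 12.82 tcp [-3.31 -0.01  8.49] tilt 5.09 yaw 0.00 roll 0.02 nose [42.63  0.09] F(bay) [ 0.7  0.1 -2.1] w 0.495
 target tcp [-1.87  6.52]  dth ay=2.59 az=0.00  units(tool old) [ 0.064 -0.001  0.073]
```

```bash
python3 -m jog '[{"tx":0.05,"ty":0,"tz":0.0,"ax":0,"ay":0,"az":0},{"tx":0.015,"ty":0,"tz":0.065,"ax":0,"ay":2.5,"az":0},{"tx":0,"ty":0,"tz":0,"ax":0,"ay":0,"az":0},{"tx":0,"ty":0,"tz":0,"ax":0,"ay":0,"az":0}]'
python3 - <<'E'
from h import *
where(45,.2,0)
E
```

```text
t: 13.32
eef_pos: [0.5586, 0.1322, 0.0369]
tcp_rot: [[0.97, -0.238, -0.042], [-0.238, -0.971, 0.011], [-0.043, -0.0, -0.999]]
ft_force: [0.2, -0.2, -2.1]
width: 0.498
t 13.32 tcp [-0.36 -0.    6.91] tilt 2.48 yaw -0.05 roll -0.02 nose [45.91  0.6 ] F(bay) [ 0.3 -0.2 -2.1] w 0.498
 target tcp [-1.5  4.5]  dth ay=2.48 az=-0.05  units(tool old) [-0.042  0.     0.098]
```

```bash
python3 -m jog '[{"tx":-0.04,"ty":0,"tz":0.095,"ax":0,"ay":2.5,"az":0},{"tx":0,"ty":0,"tz":0,"ax":0,"ay":0,"az":0},{"tx":0,"ty":0,"tz":0,"ax":0,"ay":0,"az":0}]'
python3 - <<'E'
from h import *
where(45,.1,0)
cv2.imwrite('pics/s6.png',cv2.resize(imaging.read_camera('side')[240:360,240:400],(800,600),interpolation=2))
E
```

```text
t: 13.7
eef_pos: [0.5574, 0.1325, 0.0346]
tcp_rot: [[0.971, -0.238, 0.0], [-0.238, -0.971, 0.0], [0.0, -0.0, -1.0]]
ft_force: [0.6, -0.5, -1.4]
width: 0.501
t 13.70 tcp [-1.57  0.02  4.62] tilt -0.02 yaw -0.04 roll -0.02 nose [44.93  0.33] F(bay) [ 0.7 -0.4 -1.4] w 0.501
 target tcp [-1.5  4.4]  dth ay=-0.02 az=-0.04  units(tool old) [0.003 0.001 0.009]
```

View pics/s6.png

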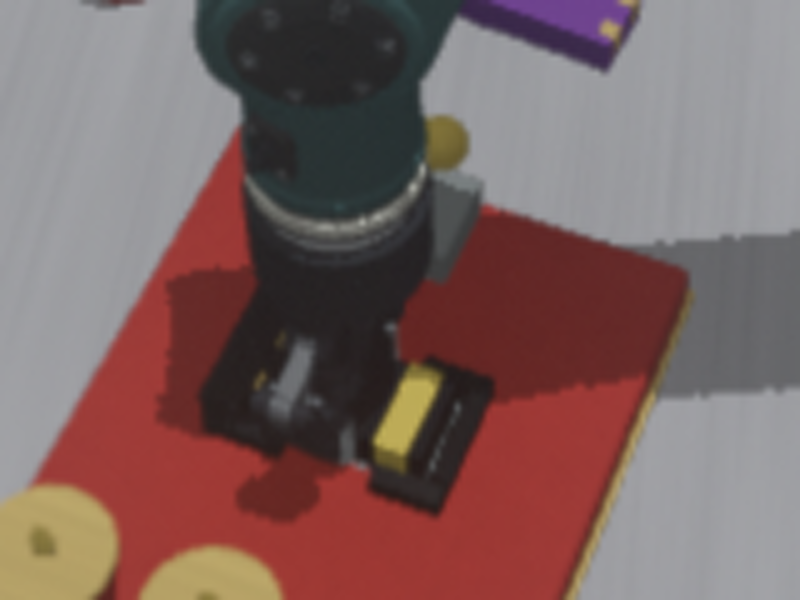

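Flat with no contact forces. Release.

```bash
python3 -m jog '[{"tx":0,"ty":0,"tz":0.012,"ax":0,"ay":0,"az":0},{"tx":0,"ty":0,"tz":0,"ax":0,"ay":0,"az":0}]'
python3 -m jog '[{"tx":0,"ty":0,"tz":0,"ax":0,"ay":0,"az":0},{"tx":0,"ty":0,"tz":0,"ax":0,"ay":0,"az":0},{"tx":0,"ty":0,"tz":0,"ax":0,"ay":0,"az":0},{"tx":0,"ty":0,"tz":0,"ax":0,"ay":0,"az":0}]' 0.5
python3 -m jog '[{"tx":0,"ty":0,"tz":-0.6,"ax":0,"ay":0,"az":0},{"tx":0,"ty":0,"tz":-1,"ax":0,"ay":0,"az":0},{"tx":0,"ty":0,"tz":-1,"ax":0,"ay":0,"az":0},{"tx":0,"ty":0,"tz":-1,"ax":0,"ay":0,"az":0},{"tx":0,"ty":0,"tz":-1,"ax":0,"ay":0,"az":0},{"tx":0,"ty":0,"tz":-1,"ax":0,"ay":0,"az":0},{"tx":0,"ty":0,"tz":0,"ax":0,"ay":0,"az":0}]'
python3 - <<'E'
from h import *
where()
np.save('cw7.npy',np.array(cal('wrist'),dtype=object),allow_pickle=True)
cv2.imwrite('pics/w7.png',imaging.read_camera('wrist'))
cv2.imwrite('pics/s7.png',cv2.resize(imaging.read_camera('side')[240:360,240:400],(800,600),interpolation=2))
E
```

```text
t: 14.0
eef_pos: [0.5571, 0.1325, 0.0343]
tcp_rot: [[0.971, -0.238, 0.001], [-0.238, -0.971, 0.0], [0.001, -0.0, -1.0]]
ft_force: [1.2, -0.1, -1.5]
width: 0.501
t: 14.5
eef_pos: [0.5566, 0.1327, 0.0342]
tcp_rot: [[0.971, -0.238, 0.0], [-0.238, -0.971, 0.0], [0.0, -0.0, -1.0]]
ft_force: [-0.3, 0.5, 0.3]
width: 0.748
t: 15.38
eef_pos: [0.5582, 0.1329, 0.1769]
tcp_rot: [[0.971, -0.238, 0.005], [-0.238, -0.971, 0.002], [0.005, -0.003, -1.0]]
ft_force: [-0.6, -1.2, -1.0]
width: 0.754
t 15.38 tcp [ -0.93   0.64 146.9 ] tilt -0.26 yaw -0.03 roll -0.17 nose [ 45.59 142.82] F(bay) [-0.3 -1.3 -1. ] w 0.754
```

View pics/w7.png

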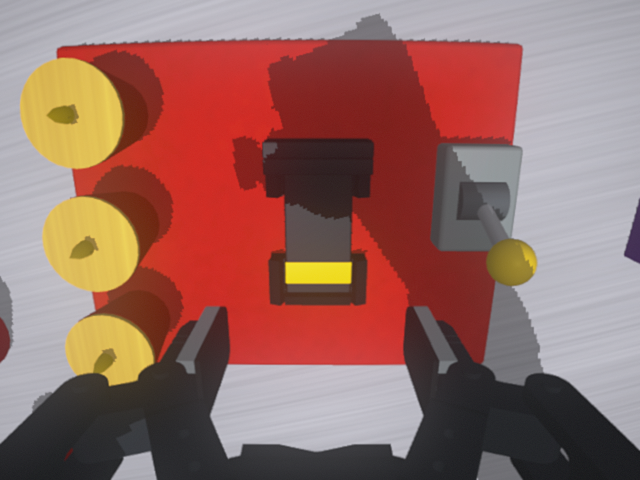

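View pics/s7.png

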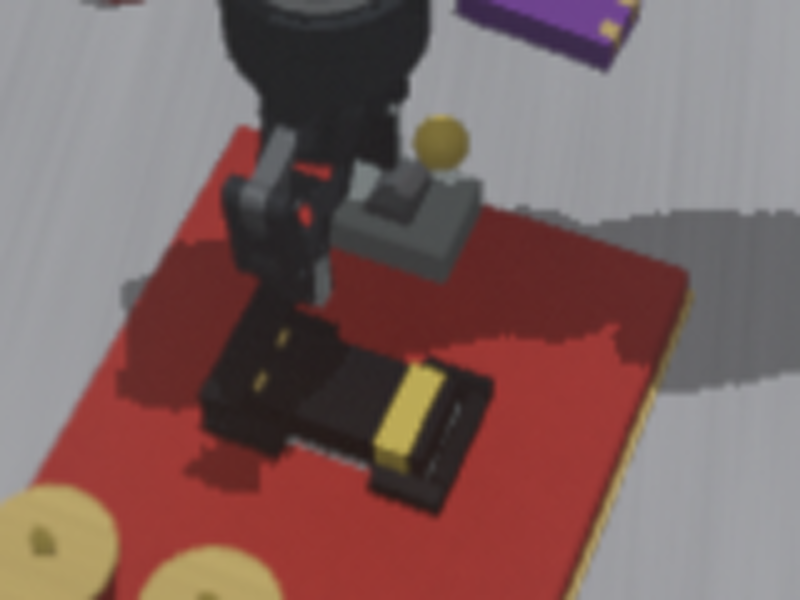

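Run:
```python
from h import *
im=cv2.imread('pics/w7.png'); crop(im,255,130,130,180,3.3,'pics/w7c.png')
```

```text
(no output)
```

View pics/w7c.png

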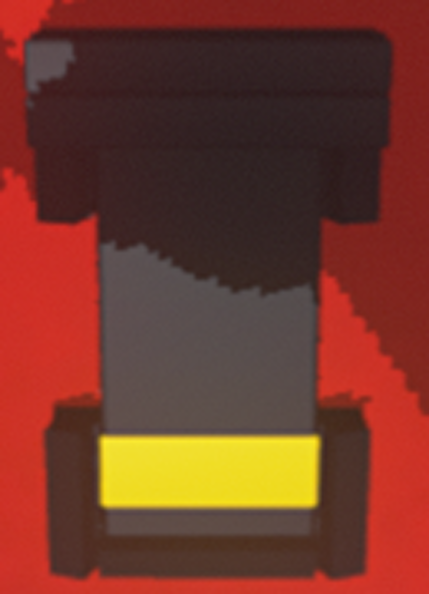

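Run:
```python
from h import *
c=tuple(np.array(x,float) for x in np.load('cw7.npy',allow_pickle=True))
q=lambda u,v:[255+u/3.3,130+v/3.3]
Rb=bayrot()
for n,(u,v),z in [('tailedge L',(105,534),.054),('tailedge R',(315,536),.054),('band L',(99,470),.054),('band R',(319,470),.054),('mid L',(101,330),.054),('mid R',(318,330),.054),('wall outer L',(50,572),.046),('wall outer R',(366,575),.046),('gapwall L',(47,428),.046),('gapwall R',(371,428),.046),('lip',(206,147),.058),('tail outer',(208,577),.046)]:
    w=px2w('wrist',[q(u,v)],z,c)[0]; print(n,(Rb.T@(w-np.r_[BAY,.03])*1e3).round(1))
```

```text
tailedge L [-44.   21.9  24. ]
tailedge R [-44.4 -21.7  24. ]
band L [-29.7  22.8  24. ]
band R [-29.7 -22.2  24. ]
mid L [-0.  21.7 24. ]
mid R [ -0.  -21.3  24. ]
wall outer L [-56.5  34.6  16. ]
wall outer R [-57.2 -33.6  16. ]
gapwall L [-23.5  34.1  16. ]
gapwall R [-23.5 -33.5  16. ]
lip [36.8  0.9 28. ]
tail outer [-57.6   0.5  16. ]
```

Run:
```python
from h import *
c=tuple(np.array(x,float) for x in np.load('cw7.npy',allow_pickle=True))
w=px2w('wrist',[[512,262]],.105,c)[0]; print((bayrot().T@(w-np.r_[BAY,.03])*1e3).round(1)); where()
```

```text
[  -3.9 -106.    75. ]
t 15.47 tcp [-2.6100e+00 -1.4000e-01  1.4451e+02] tilt -0.02 yaw -0.02 roll -0.02 nose [ 43.89 140.22] F(bay) [ 0.1  0.3 -0.5] w 0.746
```

```bash
python3 -m jog '[{"tx":-0.7,"ty":0.6,"tz":0,"ax":0,"ay":0,"az":0},{"tx":-0.7,"ty":0.9,"tz":0,"ax":0,"ay":0,"az":0},{"tx":-0.7,"ty":0.9,"tz":0,"ax":0,"ay":0,"az":0},{"tx":0,"ty":0.9,"tz":0,"ax":0,"ay":0,"az":0},{"tx":0,"ty":0.9,"tz":0,"ax":0,"ay":0,"az":0},{"tx":0,"ty":0,"tz":0,"ax":0,"ay":0,"az":0}]' -1
python3 -m jog '[{"tx":0,"ty":0,"tz":0.9,"ax":0,"ay":0,"az":0},{"tx":0,"ty":0,"tz":0.9,"ax":0,"ay":0,"az":0},{"tx":0,"ty":0,"tz":0.9,"ax":0,"ay":0,"az":0},{"tx":0,"ty":0,"tz":0.6,"ax":0,"ay":0,"az":0},{"tx":0,"ty":0,"tz":0,"ax":0,"ay":0,"az":0}]'
python3 - <<'E'
from h import *
where()
cv2.imwrite('pics/w8.png',imaging.read_camera('wrist'))
E
```

```text
t: 16.23
eef_pos: [0.4792, 0.0414, 0.1733]
tcp_rot: [[0.971, -0.241, -0.003], [-0.241, -0.971, -0.001], [-0.002, 0.002, -1.0]]
ft_force: [-0.1, -0.5, -0.3]
width: 0.002
t: 16.85
eef_pos: [0.48, 0.0437, 0.0905]
tcp_rot: [[0.972, -0.237, -0.003], [-0.237, -0.972, -0.0], [-0.002, 0.001, -1.0]]
ft_force: [0.5, 0.8, -0.1]
width: 0.004
t 16.85 tcp [ -55.63 -104.6    60.53] tilt 0.14 yaw 0.02 roll 0.04 nose [-9.14 56.11] F(bay) [ 0.3  0.9 -0.1] w 0.004
```

View pics/w8.png

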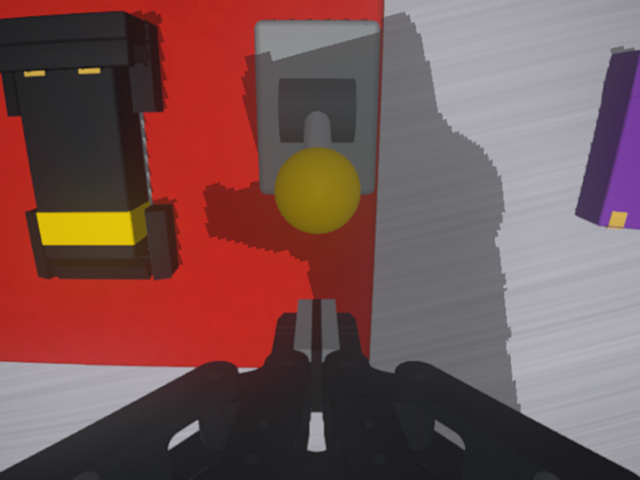

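```bash
python3 -m jog '[{"tx":0.5,"ty":0,"tz":0,"ax":0,"ay":0,"az":0},{"tx":0.4,"ty":0,"tz":0,"ax":0,"ay":0,"az":0},{"tx":0.3,"ty":0,"tz":0,"ax":0,"ay":0,"az":0},{"tx":0.3,"ty":0,"tz":0,"ax":0,"ay":0,"az":0},{"tx":0.3,"ty":0,"tz":0,"ax":0,"ay":0,"az":0},{"tx":0.3,"ty":0,"tz":0,"ax":0,"ay":0,"az":0},{"tx":0.3,"ty":0,"tz":0,"ax":0,"ay":0,"az":0},{"tx":0.3,"ty":0,"tz":0,"ax":0,"ay":0,"az":0}]'
python3 -m jog '[{"tx":0.15,"ty":0,"tz":0,"ax":0,"ay":0,"az":0},{"tx":0.15,"ty":0,"tz":0,"ax":0,"ay":0,"az":0},{"tx":0,"ty":0,"tz":0,"ax":0,"ay":0,"az":0}]'
python3 - <<'E'
from h import *
where()
cv2.imwrite('pics/w9.png',imaging.read_camera('wrist'))
E
```

```text
t: 17.9
eef_pos: [0.5468, 0.0269, 0.0916]
tcp_rot: [[0.971, -0.238, 0.0], [-0.238, -0.971, -0.0], [0.0, 0.0, -1.0]]
ft_force: [-1.7, 0.4, -0.1]
width: 0.003
t: 18.27
eef_pos: [0.5539, 0.0251, 0.0916]
tcp_rot: [[0.971, -0.238, 0.001], [-0.238, -0.971, -0.0], [0.001, -0.0, -1.0]]
ft_force: [-0.4, -0.2, -1.0]
width: -0.002
t 18.27 tcp [  20.56 -105.08   61.63] tilt -0.04 yaw -0.03 roll -0.00 nose [67.07 57.36] F(bay) [-0.3 -0.3 -1. ] w -0.002
```

View pics/w9.png

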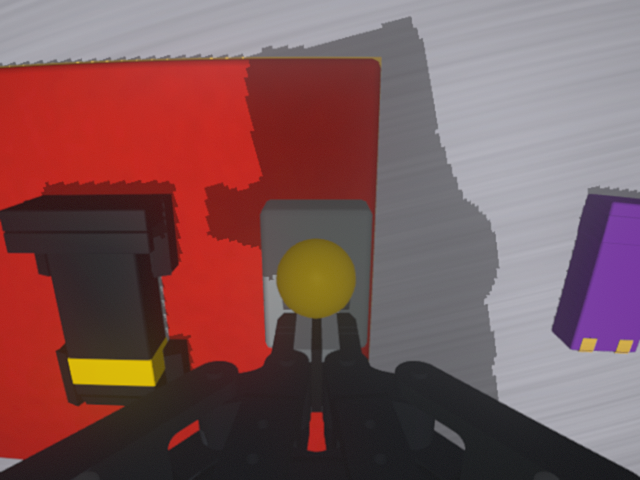

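Not at the stop yet; push on in small steps until the force rises.

```bash
python3 -m jog '[{"tx":0.15,"ty":0,"tz":0,"ax":0,"ay":0,"az":0},{"tx":0.1,"ty":0,"tz":0,"ax":0,"ay":0,"az":0},{"tx":0,"ty":0,"tz":0,"ax":0,"ay":0,"az":0}]'
python3 - <<'E'
from h import *
where()
E
python3 -m jog '[{"tx":0.1,"ty":0,"tz":0,"ax":0,"ay":0,"az":0},{"tx":0,"ty":0,"tz":0,"ax":0,"ay":0,"az":0}]'
python3 - <<'E'
from h import *
c=cal('wrist'); im=imaging.read_camera('wrist'); cv2.imwrite('pics/w10.png',im); where()
E
```

```text
t: 18.7
eef_pos: [0.5584, 0.024, 0.0915]
tcp_rot: [[0.971, -0.237, -0.002], [-0.237, -0.971, 0.0], [-0.002, 0.0, -1.0]]
ft_force: [-3.2, 1.3, 0.9]
width: -0.001
t 18.70 tcp [  25.21 -105.09   61.48] tilt 0.14 yaw -0.01 roll 0.02 nose [71.7  57.07] F(bay) [-3.5  0.5  0.9] w -0.001
t: 18.95
eef_pos: [0.5585, 0.024, 0.0913]
tcp_rot: [[0.971, -0.237, -0.007], [-0.237, -0.972, 0.001], [-0.007, 0.001, -1.0]]
ft_force: [-6.4, 0.8, 3.9]
width: -0.0
t 19.00 tcp [  25.3  -105.14   61.27] tilt 0.40 yaw 0.02 roll 0.05 nose [71.77 56.65] F(bay) [-6.6  0.1  4.7] w 0.002
```

View pics/w10.png

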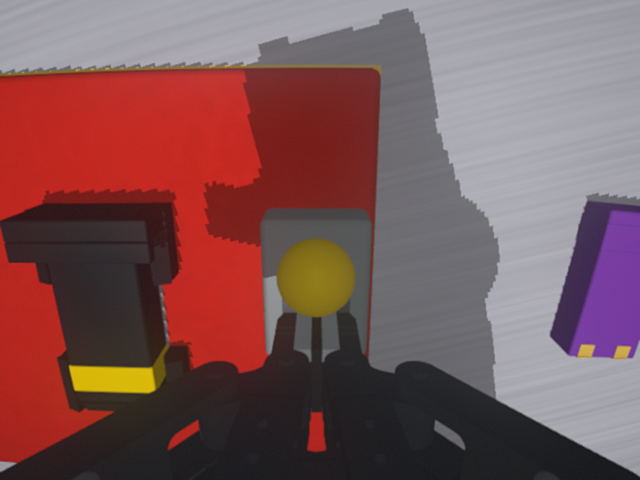

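The arm stopped at x=25 mm, where the far stop was predicted (24.8), and the force rose. Back off and check.

```bash
python3 -m jog '[{"tx":-0.5,"ty":0,"tz":0,"ax":0,"ay":0,"az":0},{"tx":-0.8,"ty":0,"tz":0,"ax":0,"ay":0,"az":0},{"tx":-0.8,"ty":0,"tz":-0.5,"ax":0,"ay":0,"az":0},{"tx":-0.8,"ty":0,"tz":-1,"ax":0,"ay":0,"az":0},{"tx":-0.8,"ty":0,"tz":-1,"ax":0,"ay":0,"az":0},{"tx":-0.5,"ty":-0.8,"tz":-1,"ax":0,"ay":0,"az":0},{"tx":0,"ty":-0.8,"tz":-0.5,"ax":0,"ay":0,"az":0},{"tx":0,"ty":0,"tz":0,"ax":0,"ay":0,"az":0}]'
python3 -m jog '[{"tx":0,"ty":0,"tz":0,"ax":0,"ay":0,"az":0},{"tx":0,"ty":0,"tz":0,"ax":0,"ay":0,"az":0}]'
python3 - <<'E'
from h import *
where(); c=cal('wrist'); cv2.imwrite('pics/w11.png',imaging.read_camera('wrist'))
cv2.imwrite('pics/s11.png',cv2.resize(imaging.read_camera('side')[240:390,220:420],(800,600),interpolation=2))
Rb=bayrot()
print('expected ball on', w2px('wrist',[Rb@np.array([.0488,-.105,.0747])+np.r_[BAY,.03]],c))
E
```

```text
t: 20.0
eef_pos: [0.471, 0.0888, 0.1935]
tcp_rot: [[0.972, -0.235, 0.006], [-0.235, -0.972, 0.002], [0.005, -0.003, -1.0]]
ft_force: [-0.5, -0.9, 0.2]
width: 0.002
t: 20.25
eef_pos: [0.4689, 0.0858, 0.1911]
tcp_rot: [[0.971, -0.239, -0.001], [-0.239, -0.971, -0.001], [-0.001, 0.001, -1.0]]
ft_force: [0.1, -0.4, -0.4]
width: 0.0
t 20.25 tcp [-76.45 -66.33 161.06] tilt 0.06 yaw -0.11 roll 0.06 nose [-29.96 156.72] F(bay) [ 0.2 -0.4 -0.4] w 0.000
expected ball on [[394.54922142   7.8582668 ]]
```

View pics/w11.png

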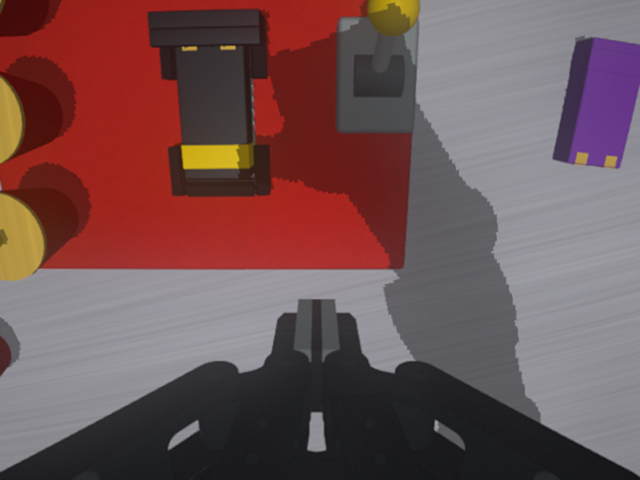

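View pics/s11.png

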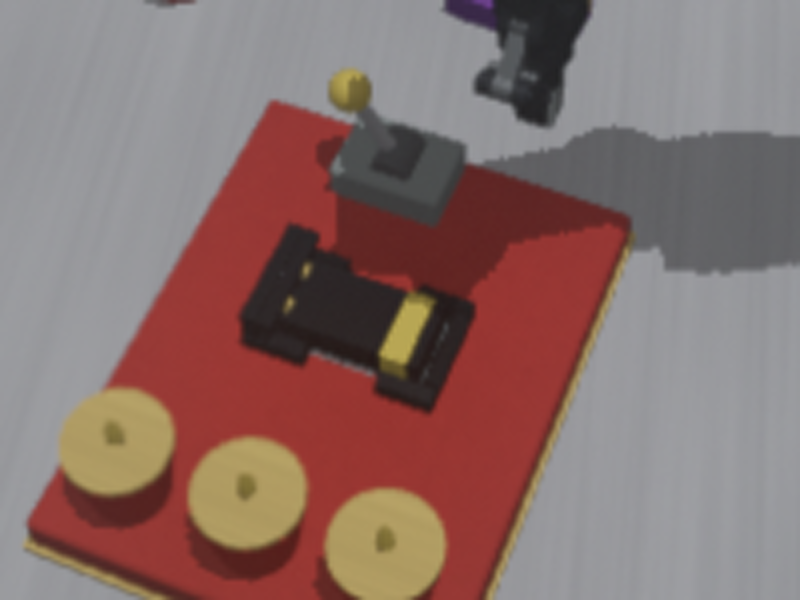

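The ball sits at (394,8), where the full-on position projects to (394.5,7.9). The pack lies flat in the bay with its contacts under the lip, and the arm is clear. Handing in.

```bash
python3 -c "
from cell import ticket
print(ticket.close_job())"
```

```text
the job is handed in; nothing more can be done
None
```

The black pack with the yellow band is in the stand's bay and the switch is on; I handed the job in at about 20 s of the 54 s allowed. No verdict is reported.

- **Loading:** I gripped the pack across its width and tilted it nose-down 20°. The brass end went in under the lip and I rocked the tail down flat, with no contact forces worth noting, then let go with the switch still off.
- **Pack check:** After release, the wrist picture showed the pack within about 1 mm of the bay's centre both ways. Its measured width fits lying at floor height, and the contacts are visible under the lip. I did not measure its final height directly; that rests on the release height and the pictures.
- **Switch check:** I pushed the lever with shut fingers until the force rose to about 7 N. The fingers stopped at 25 mm along the bay's x, against 24.8 mm predicted for the far stop. After backing off, the ball was at the pixel expected for full on, to within a pixel.
- **Bystanders:** The arm felt no unexpected contact anywhere. I did not take a final top view to check their places.

**Disagreements:**
- The top camera put the bay about 3 mm off in y from the wrist camera. I used the wrist value, corrected against the gripped pack, and the contact-free fit bears it out.
- My first two moves were refused because a row must list all six numbers. Nothing moved.

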